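# Park the slide box in the bench fixture

### The arm

A 6-joint arm with a two-finger parallel gripper is mounted at the origin on the work surface. World frame = base frame: x ahead of the robot, y to its left, z up, the work surface at z = 0. Lengths are in mm, angles in degrees, forces in N, time in s.
With the tool pointing down it reaches from about 300 to 875 mm from the base axis. Payload 6.4 kg.
Tool frame: the origin (TCP) lies between the finger pads; the fingertips stand ctrl.tip_reach ahead of it and the grasp point (between the pads) lies 8 mm behind it (ctrl.tip_reach is the distance from the TCP to the fingertips, in mm); z points along the fingers, y is the line along which they close (so a half turn about z gives the same grasp; the last joint's range is limited). The gripper opens to 88 mm and grips with 3 to 60 N. Pads are 18 mm wide; open, the fingers measure 123 mm over their backs; the gripper's body (75 mm by 187 mm) begins 45 mm behind the grasp point.
Start: joints at [52.752, 10.359, 92.074, -0, 77.567, -11.82], TCP at [246.881, 519.318, 249.714] pointing down, gripper open.
Joint ranges: [-171.53, 171.53], [-51.25, 118.39], [17.06, 147.69], [-65.23, 245.23], [0, 150.52], [-178.68, 178.68]. Speed limits (degrees/s): [147.25, 147.25, 172.46, 180, 180, 180].

### API

Orientations are given as a 3x3 rotation matrix whose columns are the frame's x, y, z axes.
In Python, from plant import ctrl, optics, workorder gives the robot as it stands.
- The arm moves only by the tool send_rows, never from a script. Its argument "moves" is one flat list of numbers, 7 for each row, row after row: the turn, a rotation vector about the tool's x, y, z each as a share of pi/2 rad, from -1 to 1, then the shift along the tool's x, y, z each as a share of 500 mm, from -1 to 1, then the closure, from 0 (fully open) to 1 (shut). In form: [ax, ay, az, tx, ty, tz, fingers, ax, ay, az, tx, ty, tz, fingers, ...]. A call has 1 to 20 rows; each row is the pose to reach, as a shift and turn from the pose commanded when the call began, along the tool's axes at that moment; what a row does not reach only later rows make up. A row lasts 1/8 s, in which the tool goes at most 62.5 mm and 10.7 degrees, less where a joint would pass 70% of its speed; a pose out of reach is approached as far as the arm can. A call with a number of a shift or a turn outside -1 to 1 is refused whole. A call with a gripper value outside its range is refused whole. The fingers move at their own pace and stop on an object; "grip_force" is the grip in N (left out, the last holds). Time passes only in rows, so rows that repeat a pose let the fingers close. It gives the time, the measured TCP pose, the force, the opening and the grip force at its end, in the units of the state.
- ctrl.get_state(): the state, without advancing time (a new reading comes with each control period).
- optics.grab_frame(name): name is "side" or "top" or "wrist"; returns the picture (400x640x3 uint8, red, green, blue); there is no depth.
- optics.calibration(name): a dict with "fx", "fy", "cx", "cy" (pixels), "distortion" ([k1, k2, p1, p2, k3] as OpenCV has them; the pictures are not rectified), "view" (4x4, takes a point from world to camera coordinates). Camera axes: x right, y down, z forward; pixel columns grow to the right and rows downward; lengths in mm; the calibration is good to about 2 mm. A picture is of the moment at which its call begins: read the wrist's pose just before it. calibration takes no time and is no camera call; for the wrist camera it gives the pose at the moment of the call.
- workorder.hand_in(): hands the job in; it is judged then, once.
The state is a dict: "time_s": time; "joints": joint angles; "joint_vel": joint speeds; "joint_efforts": joint torques, N m; "tool_pos": TCP position; "tcp_rot": TCP orientation; "contact_force": force on the tool from outside, world axes, zero at the start; "ft_torque": the same for the moment, N m; "width": finger opening in mm; "grasp_force": force on a finger pad.
Only numpy, scipy, OpenCV 4.12 (cv2) and the standard library are available. Lean on these libraries where they do the work, as an engineer would, in place of code of your own. Each camera call takes 0.05 s, during which the arm holds its last target. There are 200 camera calls.

### The job

With the fingertips, push the large grey slide box along the bench, in between the fixture's end stop and its sliding jaw, until its long side lies flush against the rail. Then push the jaw along the rail until it holds the box snugly against the end stop, with the box still flush to the rail, and leave it so. Only push: the box stays flat on the bench and is never lifted or tipped, and everything else on the bench stays where it is.

Things in the scene. Friction and masses are not known exactly. Their poses are not given: they have to be found in the camera images.
- slide_box: The large closed slide box: a flat grey plastic box 98 mm (its x) by 140 mm (its y, the long way) by 35 mm high with a white paper label on its lid, 0.25 to 0.5 kg, loose on the bench. Origin at the centre of its underside. It slides under a push of 2 to 7 N.
- fixture: Aluminium L, fixed to the bench, 25 mm high: a rail 20 mm thick along its y (y -400 to +20 mm) and an end stop 20 mm thick reaching from the rail towards the robot (x 0 to -100). Origin at bench level in the inner corner: rail face is the plane x = 0, stop face the plane y = 0. No floor plate. The box belongs at negative x and y: home, its origin is at x -49, y -70 mm.
- jaw (a joint): Sliding jaw: steel block 92 mm across (fixture x -95 to -3), 90 mm along the rail, 30 mm high, sliding along the rail; fixture +y closes it. Value = metres from fully open (0; most 0.135). Its box-side face is at fixture y = -0.26 + value, so 0.120 just holds a box that is against the stop. About 2 N moves it alone; it stays where left.
- jaw_push (a point): Centre of the jaw's outer end face (the face away from the box and the stop), 15 mm above the bench: push here along the fixture's +y to close it.
- jaw_face (a point): Centre of the jaw's box-side face, 15 mm above the bench.
- tablet: Bystander: black tablet computer in its case, 250 x 175 x 12 mm, lying flat, screen up. Origin at the centre of its underside.
- water_bottle: Bystander: clear water bottle, 64 mm across, 200 mm tall, upright. Origin at the centre of its underside.
- oil_bottle: Bystander: small amber dropper bottle, 30 mm across, 65 mm tall, upright behind the rail. Origin at the centre of its underside.
- staining_jar: Bystander: square glass staining jar with a white lid, 58 x 58 x 95 mm, upright behind the rail. Origin at the centre of its underside.
- slide_mailer: Bystander: small white slide mailer, 84 x 32 x 18 mm, lying in front of the jaw. Origin at the centre of its underside.
- spectacles: Bystander: folded wire spectacles, 136 mm long, 24 mm deep, about 45 mm high at the rims. Origin at the centre of its underside.
- forceps: Bystander: steel forceps, 130 mm long, 12 mm wide, 5 mm thick, lying flat. Origin at the centre of its underside.

How it is judged (in metres and radians):
On the way, in this order (a step that is already met when the one before it is completed fails the run):
1. the box's long side lies flush against the rail, between stop and jaw (x of slide_box in the frame of fixture between -0.0525 and -0.04 m and y of slide_box in the frame of fixture between -0.2 and -0.06 m and angle between the x axis of slide_box and the x axis of fixture, either way round below 0.035 rad), for 0.2 s.
2. the jaw has been closed on the box and the box is against the end stop (x of slide_box in the frame of fixture above -0.0525 m and y of slide_box in the frame of fixture above -0.0735 m and angle between the x axis of slide_box and the x axis of fixture, either way round below 0.035 rad and height (world z) of slide_box below 0.004 m and angle between slide_box's own z axis and vertical below 0.03 rad and value of joint jaw above 0.1165 m), for 0.2 s.
At the end, for the whole second after the job is handed in: The slide box lies flat on the bench, its long side within 3.5 mm of the rail, its end within 3.5 mm of the end stop, square to the fixture within 2 degrees, at rest, and the jaw is closed on it to within 3.5 mm (joint above 0.1165) (all of step 2 and linear speed of slide_box below 0.01 m/s); the robot touches nothing.
It fails at once if the slide box is lifted or tipped (height (world z) of slide_box above 0.01 m or angle between slide_box's own z axis and vertical above 0.12 rad).
It fails at once if a bystander is moved by more than 20 mm (distance of any of tablet, water_bottle, oil_bottle, staining_jar, slide_mailer, spectacles, forceps from where it was at the start of the episode above 0.02 m).
It also fails if it takes over 48 s, if anything falls off the work surface, if the arm or the gripper's body presses on something with over 40 N, if the wrist force passes 120 N, or if a joint passes its speed limit or range.

## Working session

There is one attempt and no reset: what is moved stays moved. The work goes in short steps, Python scripts to look and compute and a tool call to move; the robot and the scene stay as the last step left them, time stands still between calls to the robot, and variables do not carry over. Pictures are saved under pics/ and viewed, at most 10 in all, crops included, and the job is handed in when it is done.

Besides the shell and the picture viewer there is one more tool, called after ">>>" as name(argument=value, ...) on one line, values as JSON. send_rows: Moves the arm, as the interface text tells. Shift numbers are shares of 500 mm and turn numbers shares of pi/2 rad, none past 1 either way. Its arguments: {"type":"object","properties":{"moves":{"type":"array"},"grip_force":{"type":"number"}},"required":["moves"]}

```bash
mkdir -p pics
python3 - <<'E'
from plant import ctrl, optics
import cv2
s=ctrl.get_state(); print(s['time_s'],s['tool_pos'],s['tcp_rot'],s['width'],ctrl.tip_reach)
for n in('top','side'):
    cv2.imwrite(f'pics/{n}0.png',optics.grab_frame(n)[:,:,::-1]); print(optics.calibration(n))
E
```

```text
0.0 [246.568592   518.8877053  248.83656213] [[-9.03112682e-01  4.29402374e-01 -1.04105085e-03]
 [ 4.29403497e-01  9.03111687e-01 -1.38457047e-03]
 [ 3.45647347e-04 -1.69745403e-03 -9.99998500e-01]] 88.25456680157711 11.0
{'fx': 501.2151362580743, 'fy': 501.2151362580743, 'cx': 312.8198688154231, 'cy': 195.6909981103218, 'distortion': array([-0.0959268,  0.       ,  0.       ,  0.       ,  0.       ]), 'view': array([[ 2.92887968e-02, -9.99384365e-01,  1.93146792e-02,
        -3.85387303e+01],
       [-9.94947833e-01, -3.10041909e-02, -9.54858587e-02,
         5.68525724e+02],
       [ 9.60259103e-02, -1.64204323e-02, -9.95243384e-01,
         1.82405898e+03],
       [ 0.00000000e+00,  0.00000000e+00,  0.00000000e+00,
         1.00000000e+00]])}
{'fx': 372.1113343166393, 'fy': 372.1113343166393, 'cx': 322.32328325210017, 'cy': 200.39471521160976, 'distortion': array([-0.03921509,  0.        ,  0.        ,  0.        ,  0.        ]), 'view': array([[ 9.65863175e-01, -2.58867210e-01, -9.80282013e-03,
        -5.57883517e+02],
       [-1.50232837e-01, -5.28905479e-01, -8.35277851e-01,
         1.32521654e+02],
       [ 2.11041282e-01,  8.08236823e-01, -5.49740681e-01,
         1.01774338e+03],
       [ 0.00000000e+00,  0.00000000e+00,  0.00000000e+00,
         1.00000000e+00]])}
```

View pics/top0.png

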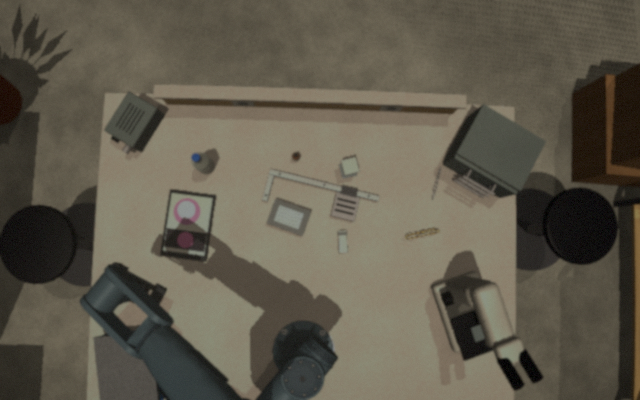

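View pics/side0.png

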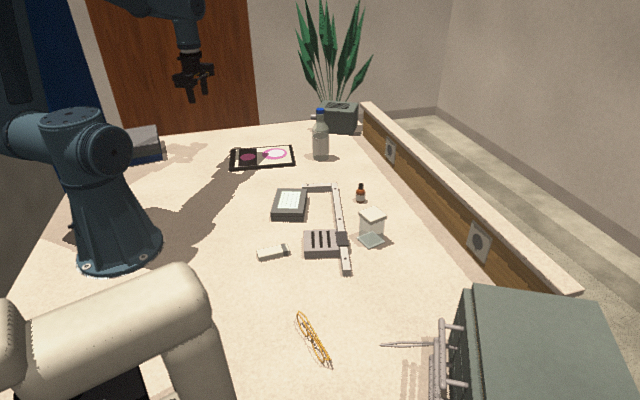

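The top view shows the rail from about (272,171) to (379,197), with the stop hanging down to (266,200). The box is at (289,216), the jaw at (344,204) and the mailer at (342,241), just in front of the jaw. The side view agrees. I'll enlarge the top crop to get the corners.

Run:
```python
import cv2
i=cv2.imread('pics/top0.png')[150:262,250:400]
i=cv2.convertScaleAbs(cv2.resize(i,None,fx=5.3,fy=5.3,interpolation=cv2.INTER_CUBIC),alpha=1.3)
for k in range(0,150,10):
    cv2.putText(i,str(250+k),(int(k*5.3),8),0,.3,(0,0,255));cv2.line(i,(int(k*5.3),10),(int(k*5.3),16),(0,0,255))
    if k<112: cv2.putText(i,str(150+k),(0,int(k*5.3)+4),0,.3,(0,0,255));cv2.line(i,(20,int(k*5.3)),(28,int(k*5.3)),(0,0,255))
cv2.imwrite('pics/c1.png',i)
```

```text
(no output)
```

View pics/c1.png

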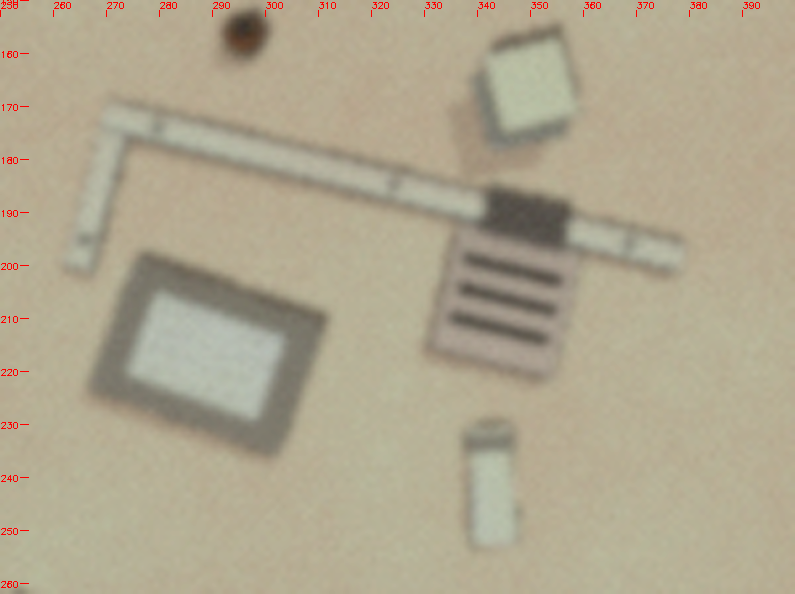

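The crop gives clear corners: box top (142,252), (328,317), (274,458), (88,393); fixture outer corner (108,98), rail end (685,238)/(675,272), stop end (64,266)/(92,276). These are crop pixels.

```bash
cat > h.py <<'E'
from plant import ctrl, optics
import numpy as np, cv2
def world(name,px,z,cal=None):
    c=cal or optics.calibration(name); K=np.array([[c['fx'],0,c['cx']],[0,c['fy'],c['cy']],[0,0,1]])
    n=cv2.undistortPoints(np.array(px,float).reshape(-1,1,2),K,c['distortion'])[:,0]
    R=c['view'][:3,:3];o=-R.T@c['view'][:3,3]
    d=np.c_[n,np.ones(len(n))]@R
    return (o+d*((z-o[2])/d[:,2])[:,None])[:,:2]
def fit(loc,w):
    loc=np.array(loc,float);lm,wm=loc.mean(0),w.mean(0);A=(w-wm).T@(loc-lm)
    U,_,V=np.linalg.svd(A);R=U@np.diag([1,np.linalg.det(U@V)])@V
    t=wm-R@lm
    return t,np.degrees(np.arctan2(R[1,0],R[0,0])),np.linalg.norm(w-(loc@R.T+t),axis=1)
E
python3 - <<'E'
from h import *
np.set_printoptions(precision=1,suppress=True)
f=lambda p:np.array(p)/5.3+[250,150]-.4
def show(n,loc,p,z):
    w=world('top',f(p),z);r=fit(loc,w);print(n,r[0],r[1],r[2]);return r
F=show('fix',[(20,20),(20,-400),(0,-400),(-100,20),(-100,0),(0,0)],[(108,98),(685,238),(675,272),(64,266),(92,276),(127,137)],25)
B=show('box',[(49,70),(49,-70),(-49,-70),(-49,70)],[(142,252),(328,317),(274,458),(88,393)],35)
J=show('jaw',[(46,45),(-46,45),(-46,-45),(46,-45)],[(455,228),(425,352),(550,380),(580,248)],30)
M=show('mailer',[(42,16),(42,-16),(-42,-16),(-42,16)],[(465,430),(515,430),(518,548),(470,550)],18)
a=np.radians(F[1]);R=np.array([[np.cos(a),-np.sin(a)],[np.sin(a),np.cos(a)]])
for r in(B,J,M): print(R.T@(r[0]-F[0]),r[1]-F[1])
print(R); print([world('top',[p],z) for p,z in(((203,160),100),((187,225),12),((296,156),65),((349,165),95))])
s=ctrl.get_state();print(optics.calibration('wrist')['view'])
E
```

```text
fix [641.9 127.6] -11.889171403195025 [3.1 3.  4.3 0.9 2.1 1.8]
box [489.3  64.3] -18.03964771329552 [3.7 3.8 3.8 4. ]
jaw [ 532.6 -139. ] -10.515043233830802 [3.2 0.7 1.6 2.4]
mailer [ 402.4 -135.7] 3.272387141889028 [1.5 1.8 1.2 0.8]
[-136.4  -93.4] -6.150476310100494
[ -52.1 -283.4] 1.3741281693642229
[-180.1 -307.1] 15.161558545084052
[[ 1.   0.2]
 [-0.2  1. ]]
[array([[678.4, 376.3]]), array([[447.2, 441.9]]), array([[709.3,  44.9]]), array([[ 677.6, -146.8]])]
[[   0.4    0.9   -0.  -573.5]
 [   0.9   -0.4    0.3  -44. ]
 [   0.3   -0.1   -0.9  390.7]
 [   0.     0.     0.     1. ]]
```

>>> send_rows(moves=[0, 0, -0.15, -0.66, -0.634, 0.1, 0, 0, 0, -0.15, -0.66, -0.634, 0.1, 0, 0, 0, -0.15, -0.66, -0.634, 0.1, 0, 0, 0, -0.15, -0.66, -0.634, 0.1, 0, 0, 0, -0.15, -0.66, -0.634, 0.1, 0, 0, 0, -0.15, -0.66, -0.634, 0.1, 0, 0, 0, -0.15, -0.66, -0.634, 0.1, 0, 0, 0, -0.15, -0.66, -0.634, 0.1, 0, 0, 0, -0.15, -0.66, -0.634, 0.1, 0, 0, 0, -0.15, -0.66, -0.634, 0.1, 0, 0, 0, -0.15, -0.66, -0.634, 0.1, 0])

```text
time_s: 1.48
tool_pos: [408.4, 92.4, 199.7]
tcp_rot: [[-0.979, 0.205, -0.0], [0.205, 0.979, 0.0], [0.0, 0.0, -1.0]]
contact_force: [-0.3, -1.0, 1.0]
width: 88.3
grasp_force: 0.0
```

Run:
```python
from h import *
import pickle
s=ctrl.get_state(); print(s['time_s'],s['tool_pos'],s['tcp_rot'],s['contact_force'])
c=optics.calibration('wrist');i=optics.grab_frame('wrist')
pickle.dump(c,open('w1.pkl','wb'));print(c['fx'])
cv2.imwrite('pics/w1.png',i[:,:,::-1])
```

```text
1.475 [408.3849194   92.3965998  199.69142027] [[-9.78786852e-01  2.04881105e-01 -1.78404782e-04]
 [ 2.04881068e-01  9.78786854e-01  2.08016155e-04]
 [ 2.17238835e-04  1.67051715e-04 -9.99999962e-01]] [-0.2673118  -0.95914886  1.03645188]
335.9584367858925
```

View pics/w1.png

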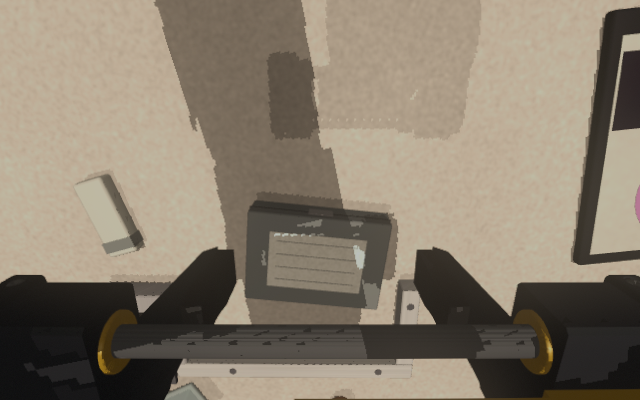

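The wrist view, facing back at the robot, shows the box lid with corners (250,206), (392,217), (378,308), (245,297). The rail's outer edge runs (190,374) to (411,378), the stop's outer edge is near (417,285), and the mailer is at (108,215), well clear.

Run:
```python
from h import *
import pickle
np.set_printoptions(precision=1,suppress=True)
c=pickle.load(open('w1.pkl','rb'))
a=np.radians(-11.9);R=np.array([[np.cos(a),-np.sin(a)],[np.sin(a),np.cos(a)]]);O=np.array([641.9,127.6])
B=fit([(-49,-70),(-49,70),(49,70),(49,-70)],world('',[(249,208),(392,217),(378,308),(245,297)],35,c))
print('box',B,(B[0]-O)@R,B[1]+11.9)
print('rail outer (20,?) and corner (20,20), stop outer/inner',(world('',[(190,374),(411,378),(417,285),(401,285)],25,c)-O)@R)
s=ctrl.get_state();print('tcp fix',(s['tool_pos'][:2]-O)@R)
```

```text
box (array([483.7,  67.3]), np.float64(-16.70096051728914), array([2.6, 3.1, 2.1, 0.6])) [-142.4  -91.6] -4.800960517289139
rail outer (20,?) and corner (20,20), stop outer/inner [[  14.  -241. ]
 [  18.7   19. ]
 [-107.4   14.6]
 [-107.4   -2.4]]
tcp fix [-221.2  -82.6]
```

>>> send_rows(moves=[0, 0, 0, 0.01, -0.02, 0.358, 0, 0, 0, 0, 0.01, -0.02, 0.358, 0, 0, 0, 0, 0.01, -0.02, 0.358, 0, 0, 0, 0, 0.01, -0.02, 0.358, 0, 0, 0, 0, 0.01, -0.02, 0.358, 0, 0, 0, 0, -0.01, -0.02, 0.358, 0, 0, 0, 0, -0.025, -0.02, 0.358, 0, 0, 0, 0, -0.04, -0.02, 0.358, 0, 0, 0, 0, -0.055, -0.02, 0.358, 0, 0, 0, 0, -0.07, -0.02, 0.358, 0, 0, 0, 0, -0.085, -0.02, 0.358, 0, 0, 0, 0, -0.1, -0.02, 0.358, 0, 0, 0, 0, -0.115, -0.02, 0.358, 0, 0, 0, 0, -0.13, -0.02, 0.358, 0, 0, 0, 0, -0.145, -0.02, 0.358, 0, 0, 0, 0, -0.16, -0.02, 0.358, 0, 0, 0, 0, -0.17, -0.02, 0.358, 0, 0, 0, 0, -0.18, -0.02, 0.358, 0, 0, 0, 0, -0.185, -0.02, 0.358, 0, 0, 0, 0, -0.185, -0.02, 0.358, 0])

```text
time_s: 4.03
tool_pos: [497.8, 62.3, 20.7]
tcp_rot: [[-0.978, 0.207, 0.001], [0.207, 0.978, -0.0], [-0.001, 0.0, -1.0]]
contact_force: [-0.7, -0.2, -0.3]
width: 88.0
grasp_force: 0.2
```

Run:
```python
from h import *
a=np.radians(-11.9);R=np.array([[np.cos(a),-np.sin(a)],[np.sin(a),np.cos(a)]]);O=np.array([641.9,127.6])
s=ctrl.get_state();print('tcp fix',(s['tool_pos'][:2]-O)@R,s['contact_force'][:2]@R)
i=optics.grab_frame('top')[150:262,240:400,::-1]
i2=optics.grab_frame('wrist')[:,:,::-1]
i=cv2.convertScaleAbs(cv2.resize(i,(640,448),interpolation=cv2.INTER_CUBIC),alpha=1.3)
cv2.imwrite('pics/c2.png',np.vstack([i[:300],cv2.resize(i2,None,fx=1,fy=1)[100:]]))
```

```text
tcp fix [-127.50508835  -93.64094562] [-0.68111816 -0.36956697]
```

View pics/c2.png

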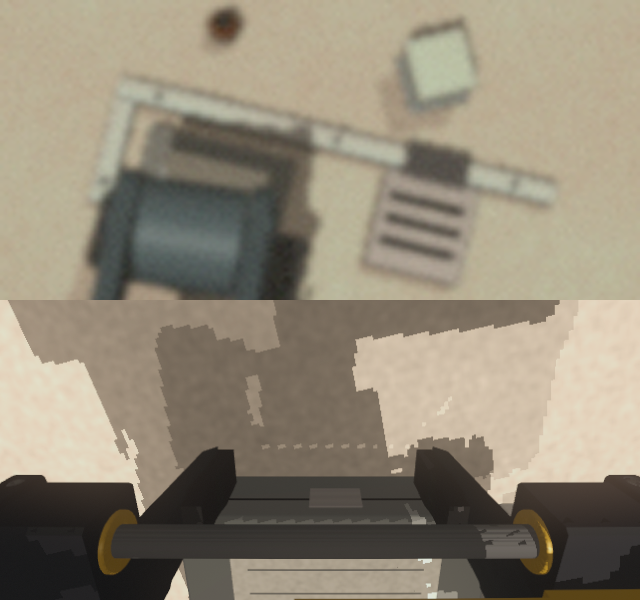

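The box is square against both fingers and sits between the stop and the jaw. I'll finish the push slowly.

>>> send_rows(moves=[0, 0, 0, -0.006, 0, 0, 0, 0, 0, 0, -0.012, 0, 0, 0, 0, 0, 0, -0.018, 0, 0, 0, 0, 0, 0, -0.024, 0, 0, 0, 0, 0, 0, -0.03, 0, 0, 0, 0, 0, 0, -0.034, 0, 0, 0, 0, 0, 0, -0.034, 0, 0, 0])

```text
time_s: 5.0
tool_pos: [514.0, 58.9, 20.7]
tcp_rot: [[-0.978, 0.207, 0.0], [0.207, 0.978, -0.0], [-0.0, 0.0, -1.0]]
contact_force: [-2.9, 0.8, 1.7]
width: 88.1
grasp_force: 1.3
```

>>> send_rows(moves=[0, 0, 0, -0.003, 0, 0, 0, 0, 0, 0, -0.006, 0, 0, 0, 0, 0, 0, -0.006, 0, 0, 0])

```text
time_s: 5.38
tool_pos: [515.7, 58.6, 20.5]
tcp_rot: [[-0.978, 0.207, -0.003], [0.207, 0.978, 0.0], [0.003, -0.0, -1.0]]
contact_force: [-8.0, 2.2, 6.2]
width: 87.7
grasp_force: 3.9
```

>>> send_rows(moves=[0, 0, 0, -0.003, 0, 0, 0, 0, 0, 0, -0.006, 0, 0, 0, 0, 0, 0, -0.006, 0, 0, 0, 0, 0, 0, -0.006, 0, 0, 0])

```text
time_s: 5.88
tool_pos: [515.7, 58.6, 20.0]
tcp_rot: [[-0.978, 0.206, -0.009], [0.206, 0.978, 0.001], [0.009, -0.001, -1.0]]
contact_force: [-17.5, 3.0, 14.1]
width: 87.9
grasp_force: 8.7
```

Run:
```python
from h import *
a=np.radians(-11.9);R=np.array([[np.cos(a),-np.sin(a)],[np.sin(a),np.cos(a)]]);O=np.array([641.9,127.6])
s=ctrl.get_state();print('tcp fix',(s['tool_pos'][:2]-O)@R,s['contact_force'][:2]@R,s['contact_force'],s['ft_torque'])
i=optics.grab_frame('side')[160:290,230:390,::-1]
i=cv2.resize(i,(640,520),interpolation=cv2.INTER_CUBIC)
cv2.imwrite('pics/s3.png',i)
```

```text
tcp fix [-109.26742958  -93.54974736] [-17.718207    -0.69370104] [-17.48046881   2.97477574  14.10525874] [ 0.29637271  2.37370933 -0.13996315]
```

View pics/s3.png

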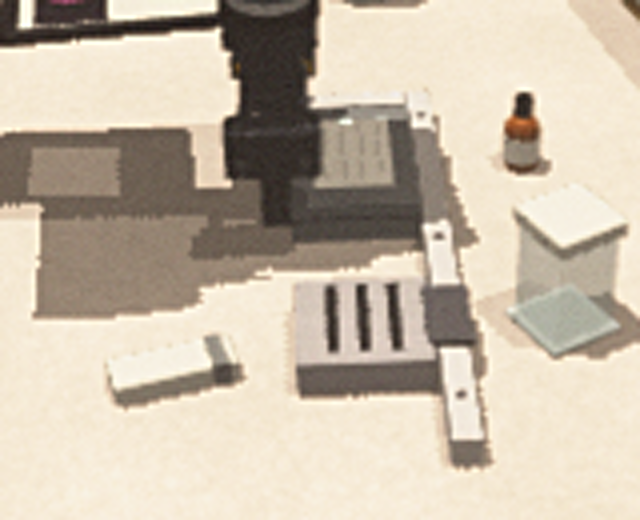

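The box lies along the rail with firm contact, about 18 N and almost no yaw moment. The jaw and bystanders haven't moved. Next I'll retreat, lift, close the fingers and go behind the jaw.

>>> send_rows(moves=[0, 0, 0, 0.02, 0, 0, 0, 0, 0, 0, 0.04, 0, 0, 0, 0, 0, 0, 0.07, 0, 0, 0, 0, 0, 0, 0.07, 0, 0, 0, 0, 0, 0, 0.07, 0, -0.1, 0, 0, 0, 0, 0.07, 0, -0.2, 0, 0, 0, 0, 0.07, 0, -0.22, 1, 0, 0, 0, -0.113, -0.57, -0.22, 1, 0, 0, 0, -0.113, -0.57, -0.22, 1, 0, 0, 0, -0.113, -0.57, -0.22, 1, 0, 0, 0, -0.113, -0.57, -0.22, 1, 0, 0, 0, -0.113, -0.57, -0.22, 1, 0, 0, 0, -0.113, -0.57, -0.22, 1, 0, 0, 0, -0.113, -0.57, -0.22, 1, 0, 0, 0, -0.113, -0.57, -0.22, 1])

```text
time_s: 7.8
tool_pos: [515.8, -231.2, 130.1]
tcp_rot: [[-0.979, 0.205, -0.001], [0.205, 0.979, 0.001], [0.001, 0.001, -1.0]]
contact_force: [-0.2, -0.0, 0.1]
width: 0.9
grasp_force: 0.0
```

Run:
```python
from h import *
a=np.radians(-11.9);R=np.array([[np.cos(a),-np.sin(a)],[np.sin(a),np.cos(a)]]);O=np.array([641.9,127.6])
s=ctrl.get_state();print('tcp fix',(s['tool_pos'][:2]-O)@R,s['contact_force'],s['width'])
i2=optics.grab_frame('wrist')[:,:,::-1]
i=optics.grab_frame('top')[150:262,240:400,::-1]
i=cv2.convertScaleAbs(cv2.resize(i,(800,560),interpolation=cv2.INTER_CUBIC),alpha=1.3)
cv2.imwrite('pics/c4.png',i);cv2.imwrite('pics/w4.png',i2)
```

```text
tcp fix [ -49.40742934 -377.10420015] [-0.23474876 -0.04309959  0.14858256] 0.8541897141201548
```

View pics/c4.png

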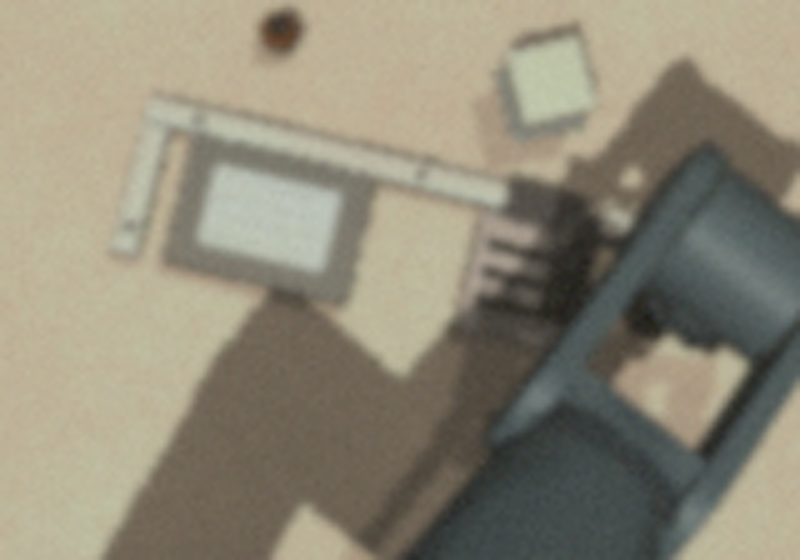

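The box is parallel to the rail and about 20 mm short of the stop. The tool is behind the jaw and clear of it. Next I'll descend and push along +y.

>>> send_rows(moves=[0, 0, 0, 0, 0, 0.11, 1, 0, 0, 0, 0, 0, 0.22, 1, 0, 0, 0, 0, 0, 0.22, 1, 0, 0, 0, 0, 0.03, 0.22, 1, 0, 0, 0, 0, 0.05, 0.22, 1, 0, 0, 0, 0, 0.065, 0.22, 1, 0, 0, 0, 0, 0.08, 0.22, 1, 0, 0, 0, 0, 0.095, 0.22, 1, 0, 0, 0, 0, 0.11, 0.22, 1, 0, 0, 0, 0, 0.125, 0.22, 1, 0, 0, 0, 0, 0.14, 0.22, 1, 0, 0, 0, 0, 0.155, 0.22, 1, 0, 0, 0, 0, 0.17, 0.22, 1, 0, 0, 0, 0, 0.185, 0.22, 1, 0, 0, 0, 0, 0.195, 0.22, 1, 0, 0, 0, 0, 0.2, 0.22, 1, 0, 0, 0, 0, 0.2, 0.22, 1])

```text
time_s: 10.02
tool_pos: [536.3, -134.4, 20.4]
tcp_rot: [[-0.978, 0.206, -0.001], [0.206, 0.978, 0.001], [0.001, 0.001, -1.0]]
contact_force: [-0.2, -0.5, -0.6]
width: 0.5
grasp_force: 0.0
```

>>> send_rows(moves=[0, 0, 0, 0, 0.006, 0, 1, 0, 0, 0, 0, 0.012, 0, 1, 0, 0, 0, 0, 0.018, 0, 1, 0, 0, 0, 0, 0.024, 0, 1, 0, 0, 0, 0, 0.03, 0, 1, 0, 0, 0, 0, 0.036, 0, 1, 0, 0, 0, 0, 0.04, 0, 1, 0, 0, 0, 0, 0.04, 0, 1])

```text
time_s: 11.02
tool_pos: [540.6, -115.6, 20.5]
tcp_rot: [[-0.978, 0.206, -0.001], [0.206, 0.978, -0.0], [0.001, -0.001, -1.0]]
contact_force: [-3.1, -4.4, -1.6]
width: 0.2
grasp_force: 2.1
```

>>> send_rows(moves=[0, 0, 0, 0, 0.004, 0, 1, 0, 0, 0, 0, 0.008, 0, 1, 0, 0, 0, 0, 0.012, 0, 1, 0, 0, 0, 0, 0.016, 0, 1, 0, 0, 0, 0, 0.016, 0, 1])

```text
time_s: 11.65
tool_pos: [542.3, -107.7, 20.5]
tcp_rot: [[-0.978, 0.207, -0.001], [0.207, 0.978, -0.0], [0.001, -0.0, -1.0]]
contact_force: [-2.6, -4.4, -1.4]
width: 0.3
grasp_force: 2.1
```

>>> send_rows(moves=[0, 0, 0, 0, 0.003, 0, 1, 0, 0, 0, 0, 0.006, 0, 1, 0, 0, 0, 0, 0.006, 0, 1])

```text
time_s: 12.02
tool_pos: [542.9, -104.8, 20.5]
tcp_rot: [[-0.978, 0.207, -0.001], [0.207, 0.978, -0.0], [0.001, -0.0, -1.0]]
contact_force: [-2.4, -3.4, -1.6]
width: 0.5
grasp_force: 2.2
```

>>> send_rows(moves=[0, 0, 0, 0, 0.003, 0, 1, 0, 0, 0, 0, 0.006, 0, 1, 0, 0, 0, 0, 0.006, 0, 1])

```text
time_s: 12.4
tool_pos: [543.4, -102.2, 20.5]
tcp_rot: [[-0.978, 0.207, -0.001], [0.207, 0.978, -0.001], [0.001, -0.001, -1.0]]
contact_force: [-3.2, -6.0, -1.7]
width: 0.1
grasp_force: 2.9
```

>>> send_rows(moves=[0, 0, 0, 0, 0.003, 0, 1, 0, 0, 0, 0, 0.006, 0, 1, 0, 0, 0, 0, 0.006, 0, 1])

```text
time_s: 12.78
tool_pos: [543.5, -101.9, 20.6]
tcp_rot: [[-0.979, 0.206, -0.002], [0.206, 0.979, -0.005], [0.001, -0.005, -1.0]]
contact_force: [-7.6, -17.7, -1.4]
width: 0.6
grasp_force: 9.4
```

>>> send_rows(moves=[0, 0, 0, 0, 0.003, 0, 1, 0, 0, 0, 0, 0.006, 0, 1, 0, 0, 0, 0, 0.006, 0, 1])

```text
time_s: 13.15
tool_pos: [543.6, -101.8, 20.6]
tcp_rot: [[-0.979, 0.206, -0.003], [0.206, 0.979, -0.008], [0.001, -0.009, -1.0]]
contact_force: [-12.4, -30.5, -1.7]
width: 0.8
grasp_force: 15.9
```

The jaw is firmly stopped at 30 N with no further motion. I'll back off, lift and check.

>>> send_rows(moves=[0, 0, 0, 0, -0.01, 0, 1, 0, 0, 0, 0, -0.03, 0, 1, 0, 0, 0, 0, -0.08, 0, 1, 0, 0, 0, 0, -0.08, 0, 1, 0, 0, 0, 0, -0.08, -0.12, 1, 0, 0, 0, 0, -0.08, -0.24, 1, 0, 0, 0, 0, -0.08, -0.36, 1, 0, 0, 0, 0, -0.3, -0.4, 1, 0, 0, 0, 0, -0.3, -0.4, 1, 0, 0, 0, 0, -0.3, -0.4, 1, 0, 0, 0, 0, -0.3, -0.4, 1, 0, 0, 0, 0, -0.3, -0.4, 1])

```text
time_s: 14.65
tool_pos: [514.3, -240.9, 220.2]
tcp_rot: [[-0.979, 0.205, -0.001], [0.205, 0.979, 0.001], [0.001, 0.001, -1.0]]
contact_force: [-0.8, -0.5, 0.7]
width: 0.4
grasp_force: 0.0
```

Run:
```python
from h import *
i=optics.grab_frame('top')[150:262,240:400,::-1]
i=cv2.convertScaleAbs(cv2.resize(i,(800,560),interpolation=cv2.INTER_CUBIC),alpha=1.3)
cv2.imwrite('pics/c5.png',i)
i=optics.grab_frame('side')[160:290,230:390,::-1]
cv2.imwrite('pics/s5.png',cv2.resize(i,(720,585),interpolation=cv2.INTER_CUBIC))
```

```text
(no output)
```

View pics/c5.png

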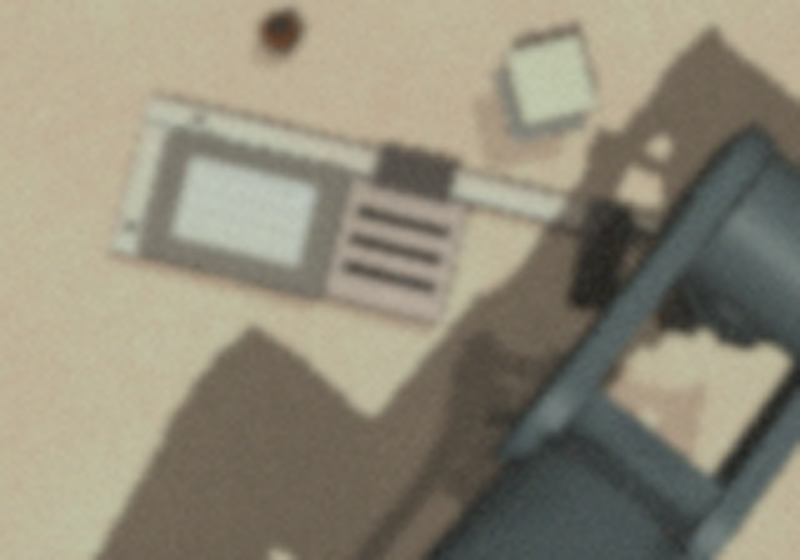

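View pics/s5.png

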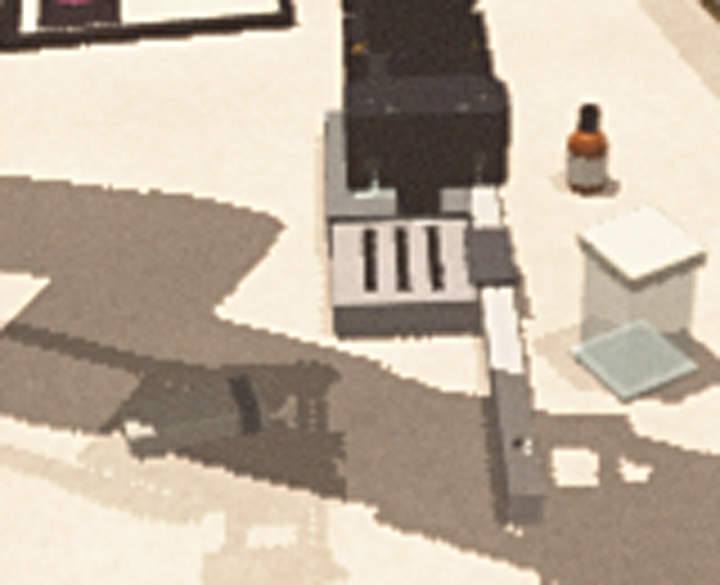

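Both views show the box between stop and jaw with no visible gaps. The last picture can't show whether the box drifted off the rail, so I'll compare the white label's centroid before and after against the rail direction.

Run:
```python
from h import *
a=np.radians(-11.9);R=np.array([[np.cos(a),-np.sin(a)],[np.sin(a),np.cos(a)]]);O=np.array([641.9,127.6])
for f,roi in(('c4',(150,120,380,305)),('c5',(125,115,350,300))):
    i=cv2.imread(f'pics/{f}.png').astype(int); b=i[...,0]
    x0,y0,x1,y1=roi;m=np.zeros(b.shape,np.uint8);m[y0:y1,x0:x1]=(b>170)[y0:y1,x0:x1]
    n,l,st,ce=cv2.connectedComponentsWithStats(m)
    k=max(range(1,n),key=lambda k:(st[k,4] if abs(ce[k][0]-250)<60 and 180<ce[k][1]<240 else 0))
    p=np.argwhere(l==k)[:,::-1].astype(np.float32);r=cv2.minAreaRect(p)
    q=np.array([ce[k],*cv2.boxPoints(r)])/5+[240,150]-.4
    w=(world('top',q,35)-O)@R
    e=sorted([(np.linalg.norm(w[1+j]-w[1+(j+1)%4]),w[1+(j+1)%4]-w[1+j]) for j in range(4)],key=lambda t:t[0])
    print(f,st[k],w[0].round(1),'angle',[round(float(np.degrees(np.arctan(-d[0]/d[1]))),2) for _,d in e[2:]])
```

```text
c4 [ 204  171  131   96 8590] [-48.1 -89.4] angle [-0.87, -0.89]
c5 [ 179  164  132   96 8616] [-47.7 -70.4] angle [-0.4, -0.43]
```

The box moved 19 mm along the rail with no sideways drift, and now sits at (-47.7, -70.4) in the fixture frame, turned about 0.5° at most. The home position is (-49, -70). I'm handing it in.

```bash
python3 -c "
from plant import workorder
print(workorder.hand_in())"
```

```text
the job is handed in; nothing more can be done
None
```

I pushed the slide box flush against the rail and closed the jaw so it holds the box against the end stop, then handed the job in at about 15 s; the hand-in returned no verdict.

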